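# Sweep the wheel nuts off the sorting stand into its trough

### The job

Three loose wheel nuts lie on the rubber deck of the sorting stand. Sweep all three off the deck's open edge so that they drop into the catch trough alongside it; only push them across the deck, do not pick any up. Leave the socket standing where it is on the deck, do not disturb the mug, tin and oil filter on the bench, and finish clear of everything.

Things in the scene. Friction and masses are not known exactly. Their poses are not given: they have to be found in the camera images.
- stand: sorting stand fixed to the bench, 278 mm (x) by 308 mm (y), yawed up to 23 degrees; origin at bench level (z = 0), z up. Its deck is a flat black rubber top 50 mm above the bench, x = -135 to +135, y = -150 to +60 mm in its own axes. A rim 4 mm thick, standing 6 mm above the deck, runs outside the -y side and both x sides; the +y side is open and drops straight into the trough.
- drop_edge (a point): middle of the deck's open edge, at deck height, 60 mm along +y from the stand's origin; axes as the stand's, y points from the deck out over the trough. Nuts and socket start 60 to 135 mm back (-y) from this edge, each in its own lane along y (lanes about 57 mm apart in x, near -86, -29, +29, +86 mm, any order), so each nut has a free straight path to the edge.
- trough (a point): centre of the floor of the catch trough, an aluminium channel along the deck's open edge, part of the stand: inside 270 mm (x) by 90 mm (y, from the edge outwards), floor 4 mm above the bench, outer walls 4 mm thick, their tops 50 mm above the bench; axes as the stand's
- nut1_center (a point): plain bright steel hexagonal wheel nut, 22 mm across flats (25 mm over the corners), 18 mm high, about 45 g, lying flat on the deck at the start, any yaw; this point is its centre, 9 mm above its underside. The three nuts are alike.
- nut2_center (a point): plain bright steel hexagonal wheel nut, 22 mm across flats (25 mm over the corners), 18 mm high, about 45 g, lying flat on the deck at the start, any yaw; this point is its centre, 9 mm above its underside. The three nuts are alike.
- nut3_center (a point): plain bright steel hexagonal wheel nut, 22 mm across flats (25 mm over the corners), 18 mm high, about 45 g, lying flat on the deck at the start, any yaw; this point is its centre, 9 mm above its underside. The three nuts are alike.
- socket: plain steel wrench socket, an upright round cylinder 32 mm across (28 mm in its upper part) and 42 mm high, about 170 g, standing loose on the deck among the nuts; origin at the centre of its underside, z up. It stays.
- mug: white mug, 80 mm across and 90 mm high with a handle, on the bench to the left (+y) of the stand; origin at the centre of its underside
- tin: grey tin, 72 mm across and 75 mm high, on the bench to the right (-y) of the stand; origin at the centre of its underside
- filter: white oil filter, a can 76 mm across and 87 mm high, on the bench to the right (-y) of the stand, farther from the robot than the tin; origin at the centre of its underside

How it is judged (in metres and radians):
At the end, for the whole second after the job is handed in: The centres of all three nuts lie inside the catch trough (at least 4 mm past the deck's edge, inside the walls) and below the deck's level (less than 48 mm above the bench); the socket still stands within 10 mm of where it was; mug, tin and filter are within 20 mm of where they were (y of nut1_center in the frame of stand between 0.064 and 0.15 m and x of nut1_center in the frame of stand between -0.135 and 0.135 m and height (world z) of each of nut1_center, nut2_center, nut3_center below 0.048 m and y of nut2_center in the frame of stand between 0.064 and 0.15 m and x of nut2_center in the frame of stand between -0.135 and 0.135 m and y of nut3_center in the frame of stand between 0.064 and 0.15 m and x of nut3_center in the frame of stand between -0.135 and 0.135 m and distance of socket from where it was at the start of the episode below 0.01 m and angle between socket's own z axis and vertical below 0.2 rad and distance of each of mug, filter, tin from where it was at the start of the episode below 0.02 m); the robot touches nothing.
It fails at once if a nut is lifted: its centre rises more than 12 mm above its place on the deck (height (world z) of any of nut1_center, nut2_center, nut3_center above 0.071 m).
It fails at once if the socket is moved by more than 10 mm or tipped (distance of socket from where it was at the start of the episode above 0.01 m or angle between socket's own z axis and vertical above 0.2 rad).
It fails at once if mug, tin or filter is moved by more than 20 mm (distance of any of mug, filter, tin from where it was at the start of the episode above 0.02 m).
It also fails if it takes over 58 s, if anything falls off the work surface, if the arm or the gripper's body presses on something with over 40 N, if the wrist force passes 120 N, or if a joint passes its speed limit or range.

### The arm

A 6-joint arm with a two-finger parallel gripper is mounted at the origin on the work surface. World frame = base frame: x ahead of the robot, y to its left, z up, the work surface at z = 0. Lengths are in m, angles in degrees, forces in N, time in s.
With the tool pointing down it reaches from about 0.35 to 0.775 m from the base axis. Payload 7.3 kg.
Tool frame: the origin (TCP) lies on the mounting face of the last link; the fingertips stand 178 mm ahead of it and the grasp point (between the pads) lies 159 mm ahead of it (ctrl.grip_depth is the distance from the TCP to the grasp point, in m); x points along the fingers, z is the direction in which the jaws open and shut, and the axes are right-handed (so a half turn about x gives the same grasp; the last joint's range is limited). The gripper opens to 92 mm and grips with 3 to 60 N. Pads are 19 mm wide; open, the fingers measure 130 mm over their backs; the gripper's body (75 mm by 190 mm) begins 47 mm behind the grasp point.
Start: joints at [-82.162, 19.595, 87.324, -0, 73.075, -8.365], TCP at [0.147, -0.504, 0.405] pointing down, gripper open.
Joint ranges: [-145.02, 145.02], [-44.19, 115.74], [2.07, 154.8], [-57.11, 237.11], [16.16, 152.29], [-177.93, 177.93]. Speed limits (degrees/s): [147.25, 147.25, 180, 180, 180, 180].

### API

Orientations are given as a 3x3 rotation matrix whose columns are the frame's x, y, z axes.
In Python, from bench import ctrl gives the robot as it stands. Calls block until the motion is done:
- ctrl.move_ptp(position, orientation): joint-space move of the TCP to a pose.
- ctrl.line_to(position, frame=None, velocity=0.15): straight line of the TCP; frame=None keeps the orientation; velocity is the mean speed in m/s.
- ctrl.set_joints(angles): joint-space move.
- ctrl.open_gripper() and ctrl.close_gripper(strength=None): open the fingers fully, or close them until they stop; strength is the grip in N (None keeps the last).
- ctrl.hold(seconds).
- ctrl.solve_ik(position, orientation): joint angles nearest the present ones, or None.
- ctrl.snapshot(name): name is "scene" or "top" or "wrist"; returns (picture, depth): 480x640x3 uint8, red, green, blue; 480x640 float32, m along the optical axis (not along the pixel's ray), 0 where there is no reading.
- ctrl.camera_info(name): a dict with "K" (3x3 intrinsics, pixels), "camera_from_world" (4x4, takes a point from world to camera coordinates). Camera axes: x right, y down, z forward; pixel columns grow to the right and rows downward; lengths in m; the calibration is good to about 2 mm. A picture is of the moment at which its call begins: read the wrist's pose just before it. camera_info takes no time and is no camera call; for the wrist camera it gives the pose at the moment of the call.
A pose or a line that the arm cannot do raises ctrl.Unreachable and nothing moves.
- ctrl.close_job(): hands the job in, once; it reports no verdict.
Trained networks look in the newest picture that a camera, given by its name, has taken for a name from the list of things; names that differ only in an ending like _2 or _b are one class to them, and where a whole thing is asked for, a point or a joint stands for the part that bears it (a point fixed in the world has none). Each returns a list of dicts, best first, with "conf" (0 to 1); they miss things now and then, are a little off and sometimes report something else, mostly with a low value. They report only what shows in the picture. A call takes as long as a camera call.
- ctrl.recognise(thing, camera): "at" ([column, row] in pixels, amid what is visible of it).
- ctrl.tip_of(thing, camera): "at" ([column, row] in pixels: a listed point, or the origin of a listed thing).
Readings, each from a call of its own:
- ctrl.get_clock(): time.
- ctrl.get_joint_pos(): joint angles.
- ctrl.get_joint_velocities(): joint speeds.
- ctrl.get_tau(): joint torques, N m.
- ctrl.get_tcp_pos(): TCP position.
- ctrl.get_orientation(): TCP orientation.
- ctrl.get_wrist_force(): force on the tool from outside, world axes, zero at the start.
- ctrl.get_wrist_torque(): the same for the moment, N m.
- ctrl.get_width(): finger opening in m.
Only numpy, scipy, OpenCV 4.12 (cv2) and the standard library are available. Lean on these libraries where they do the work, as an engineer would, in place of code of your own. Each camera call takes 0.05 s, during which the arm holds its last target.

## Working session

There is one attempt and no reset: what is moved stays moved. The work goes in short steps, each a Python script; the robot and the scene stay as the last script left them, time stands still between calls to the robot, and variables do not carry over. Pictures are saved under pics/ and viewed, and the job is handed in when it is done.

```bash
ls; mkdir -p pics
python3 - <<'E'
from bench import ctrl
import cv2
for n in ("scene","top"):
    p,d=ctrl.snapshot(n); cv2.imwrite(f"pics/{n}0.png",p[:,:,::-1])
    i=ctrl.camera_info(n);print(n,i["K"],i["camera_from_world"])
    for t in("stand","drop_edge","trough","nut1_center","socket","mug","tin","filter"):
        print(t,[(x["at"],round(x["conf"],2)) for x in ctrl.tip_of(t,n)][:5])
print(ctrl.get_clock(),ctrl.get_orientation())
E
```

```text
pics
scene [[478.3814811    0.         314.69798806]
 [  0.         478.3814811  243.49641391]
 [  0.           0.           1.        ]] [[ 0.64819049  0.76139987  0.01092415 -0.32728279]
 [ 0.64579587 -0.54206058 -0.53769697 -0.33715832]
 [-0.40348085  0.35558483 -0.8430674   1.33557346]
 [ 0.          0.          0.          1.        ]]
stand [([356.0, 236.3], 0.65)]
drop_edge [([376.8, 213.8], 0.87), ([206.1, 381.7], 0.43)]
trough [([381.3, 208.5], 0.77)]
nut1_center [([339.7, 225.4], 0.65)]
socket [([312.6, 221.6], 0.74)]
mug [([423.5, 140.8], 0.85)]
tin [([313.4, 221.3], 0.74), ([137.1, 360.4], 0.65)]
filter [([204.3, 383.0], 0.86), ([425.4, 138.7], 0.65)]
top [[610.76927005   0.         317.13621507]
 [  0.         610.76927005 239.29349365]
 [  0.           0.           1.        ]] [[-0.01545249 -0.99966979 -0.02053134  0.00189809]
 [-0.98103565  0.01912587 -0.19288143  0.52970128]
 [ 0.19321041  0.01716148 -0.98100725  1.35952103]
 [ 0.          0.          0.          1.        ]]
stand [([283.3, 224.4], 0.79)]
drop_edge [([254.3, 233.4], 0.87), ([296.2, 229.3], 0.54)]
trough [([237.2, 237.7], 0.6)]
nut1_center [([293.5, 229.5], 0.57), ([281.6, 225.4], 0.36)]
socket [([310.7, 258.1], 0.62)]
mug [([133.8, 280.4], 0.93)]
tin [([507.7, 256.7], 0.66)]
filter [([471.0, 203.0], 0.72), ([308.6, 255.2], 0.32)]
0.9 [[ 8.57645339e-06  9.60277875e-01  2.79045520e-01]
 [-1.46117398e-04  2.79045519e-01 -9.60277865e-01]
 [-9.99999989e-01 -3.25376269e-05  1.42706525e-04]]
```

View pics/scene0.png

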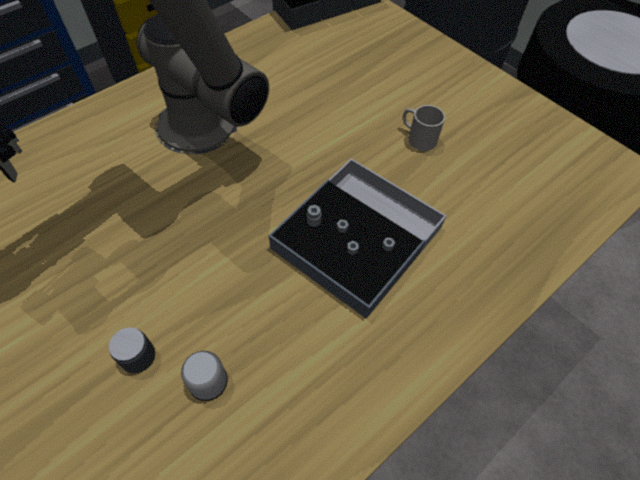

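View pics/top0.png

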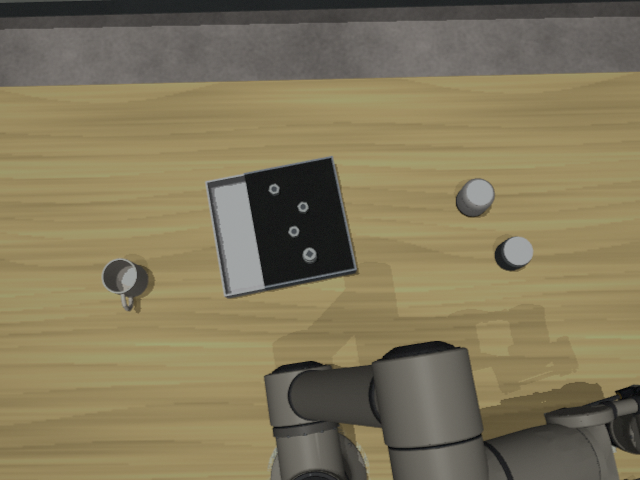

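Top view: the nuts are at about (274,189), (303,207) and (294,231), and the socket is at (309,255). The trough is on the image-left side, world +y. Next I fit the stand pose and locate the objects.

```bash
cat > h.py <<'E'
import numpy as np, cv2
from bench import ctrl
from scipy.optimize import least_squares
def proj(n,P):
    i=ctrl.camera_info(n);T=np.array(i["camera_from_world"]);K=np.array(i["K"])
    c=np.asarray(P)@T[:3,:3].T+T[:3,3]; q=c@K.T; return q[:,:2]/q[:,2:]
def ray(n,uv,z):
    i=ctrl.camera_info(n);T=np.array(i["camera_from_world"]);K=np.array(i["K"])
    d=T[:3,:3].T@np.linalg.inv(K)@np.array([*uv,1]); o=-T[:3,:3].T@T[:3,3]
    return o+d*(z-o[2])/d[2]
def st(p,Q):
    c,s=np.cos(p[2]),np.sin(p[2]);Q=np.asarray(Q,float)
    return np.c_[p[0]+c*Q[:,0]-s*Q[:,1],p[1]+s*Q[:,0]+c*Q[:,1],Q[:,2]]
def inv(p,w):
    c,s=np.cos(p[2]),np.sin(p[2]);d=np.asarray(w)[:2]-p[:2]
    return np.array([c*d[0]+s*d[1],-s*d[0]+c*d[1]])
E
python3 - <<'E'
from h import *
# outline corners top
Q=[[.139,.154,.05],[.139,-.154,.056],[-.139,-.154,.056],[-.139,.154,.05],[.135,.06,.05],[-.135,.06,.05]]
U=np.array([[207,182],[333,157],[357,271],[226,297],[246,177],[265,290]])
f=lambda p:(proj("top",st(p,Q))-U).ravel()
r=least_squares(f,[.55,.05,0.2]);p=r.x;print(p,np.degrees(p[2]));print(r.fun.reshape(-1,2).round(1))
for nm,uv,z in(("n",(274,189),.068),("n",(303,207),.068),("n",(294,231),.068),("s",(309.5,254),.092)):
    w=ray("top",uv,z);print(nm,w.round(4),inv(p,w).round(4))
np.save("p.npy",p)
for n in("top","scene"):
    im=cv2.imread(f"pics/{n}0.png")
    u=proj(n,st(p,Q)); c=u.mean(0);S=4 if n=="top" else 3.5
    x0,y0=(c-[95,85]).astype(int); im=cv2.resize(im[y0:y0+170,x0:x0+190],None,fx=S,fy=S,interpolation=cv2.INTER_CUBIC)
    im=cv2.convertScaleAbs(im,alpha=1.5)
    for a in u: cv2.circle(im,tuple(int(v) for v in (a-[x0,y0]+.5)*S),4,(0,0,255),1)
    cv2.imwrite(f"pics/{n}_fit.png",im);print(n,x0,y0,S)
E
```

```text
[0.56201021 0.07707013 0.17630953] 10.101792025545814
[[-0.8  0.6]
 [ 0.9  0.2]
 [ 0.8  0.5]
 [-0.9  0.9]
 [-0.5 -0.4]
 [ 0.4 -1.8]]
n [0.6475 0.0908 0.068 ] [ 0.0866 -0.0015]
n [0.603  0.0238 0.068 ] [ 0.031  -0.0596]
n [0.5468 0.0451 0.068 ] [-0.0206 -0.0288]
s [0.4886 0.0095 0.092 ] [-0.0842 -0.0536]
top 177 143 4
scene 267 136 3.5
```

View pics/top_fit.png

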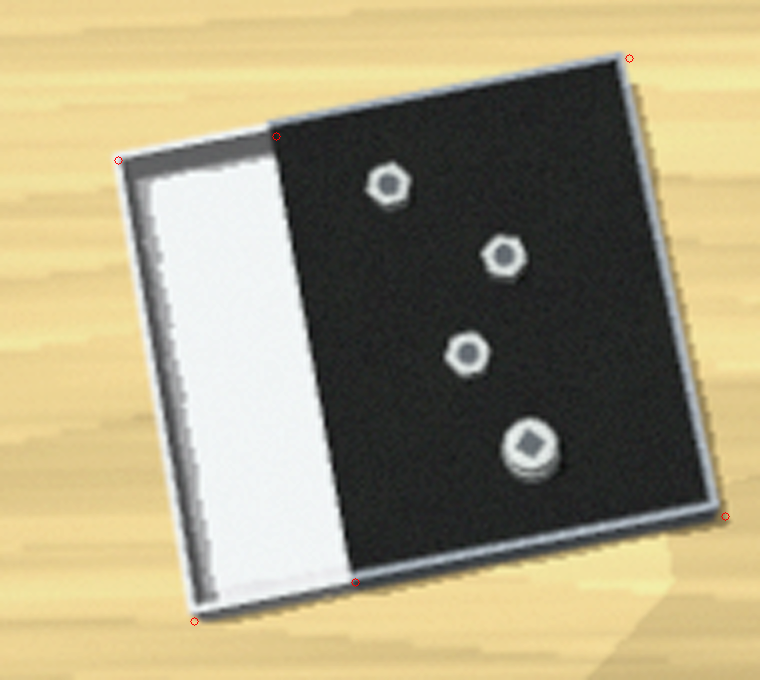

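View pics/scene_fit.png

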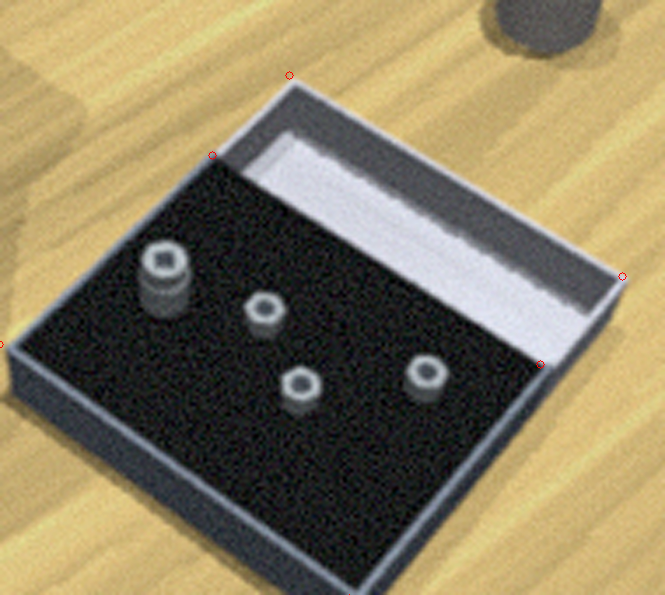

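The fit is close, about 1–2 px off. I'll re-pick the points on the enlarged crop, and cross-check them in the scene view.

Run:
```python
from h import *
cr=lambda u,v:np.array([177+(u+.5)/4-.5,143+(v+.5)/4-.5])
Q=[[.139,.154,.05],[.139,-.154,.056],[-.139,-.154,.056],[-.139,.154,.05],[.135,.06,.05],[-.135,.06,.05]]
U=np.array([cr(*a) for a in [(118,155),(622,53),(718,508),(193,614),(277,130),(349,573)]])
f=lambda p:(proj("top",st(p,Q))-U).ravel()
r=least_squares(f,[.55,.05,0.2]);p=r.x;print(p,np.degrees(p[2]));print(r.fun.reshape(-1,2).round(1))
for nm,uv,z in(("n",(389,184),.068),("n",(504,256),.068),("n",(468,353),.068),("s",(531,443),.092)):
    w=ray("top",cr(*uv),z);print(nm,w.round(4),inv(p,w).round(4))
cs=lambda u,v:np.array([267+(u+.5)/3.5-.5,136+(v+.5)/3.5-.5])
print("scene")
for nm,uv,z in(("n",(427,370),.068),("n",(301,384),.068),("n",(265,309),.068),("s",(165,258),.092),("trough corner",(294,82),.05),("tr2",(623,279),.05)):
    w=ray("scene",cs(*uv),z);print(nm,w.round(4),inv(p,w).round(4))
np.save("p.npy",p)
print(np.linalg.norm(ray("top",cr(*(118,155)),.05)-ray("top",cr(*(193,614)),.05)))
# reachability preview
c,s=np.cos(p[2]),np.sin(p[2])
for sg in(1,-1):
  z=np.array([c,s,0])*sg;x=np.array([0,0,-1]);R=np.c_[x,np.cross(z,x),z]
  for q in([.087,-.05],[.087,.08],[.03,-.1],[.03,.08],[-.02,-.07],[-.02,.08]):
    w=st(p,[[*q,.054+.178]])[0];w2=w+[0,0,.08];print(sg,q,ctrl.solve_ik(w,R),ctrl.solve_ik(w2,R) is not None)
```

```text
[0.56601725 0.07900602 0.1752136 ] 10.03899997398918
[[-0.7 -0.5]
 [ 1.  -0.3]
 [ 0.8  0.3]
 [-0.6 -0.1]
 [-1.1 -0.1]
 [ 0.6  0.6]]
n [0.6484 0.0911 0.068 ] [ 0.0832 -0.0025]
n [0.6039 0.0247 0.068 ] [ 0.0279 -0.0601]
n [0.5471 0.0459 0.068 ] [-0.0244 -0.0293]
s [0.49   0.0098 0.092 ] [-0.0869 -0.0549]
scene
n [0.6475 0.0906 0.068 ] [ 0.0823 -0.0028]
n [0.6043 0.023  0.068 ] [ 0.0279 -0.0618]
n [0.5477 0.0441 0.068 ] [-0.0241 -0.0312]
s [0.4891 0.0095 0.092 ] [-0.0879 -0.055 ]
trough corner [0.4054 0.2027 0.05  ] [-0.1366  0.1498]
tr2 [0.6739 0.2518 0.05  ] [0.1363 0.1514]
0.27686932673727926
1 [0.087, -0.05] [-2.73515770e+00  4.30168406e+01  7.52873214e+01 -2.54444375e-14
  6.16958381e+01 -1.27741577e+01] True
1 [0.087, 0.08] [ 8.53345857e+00  4.29086260e+01  7.55152158e+01 -2.54444375e-14
  6.15761582e+01 -1.50554140e+00] True
1 [0.03, -0.1] [-8.48788469e+00  3.86093516e+01  8.45139322e+01 -2.54444375e-14
  5.68767162e+01 -1.85268847e+01] True
1 [0.03, 0.08] [ 8.39027393e+00  3.78169731e+01  8.61599436e+01 -2.54444375e-14
  5.60230833e+01 -1.64872604e+00] True
1 [-0.02, -0.07] [-7.18537208e+00  3.39903121e+01  9.40474199e+01 -2.54444375e-14
  5.19622680e+01 -1.72243721e+01] True
1 [-0.02, 0.08] [ 8.24016346e+00  3.36389275e+01  9.47661643e+01 -2.54444375e-14
  5.15949082e+01 -1.79883651e+00] True
-1 [0.087, -0.05] [-2.73515770e+00  4.30168406e+01  7.52873214e+01 -2.54444375e-14
  6.16958381e+01  1.67225842e+02] True
-1 [0.087, 0.08] None False
-1 [0.03, -0.1] [-8.48788469e+00  3.86093516e+01  8.45139322e+01 -2.54444375e-14
  5.68767162e+01  1.61473115e+02] True
-1 [0.03, 0.08] None False
-1 [-0.02, -0.07] [-7.18537208e+00  3.39903121e+01  9.40474199e+01 -2.54444375e-14
  5.19622680e+01  1.62775628e+02] True
-1 [-0.02, 0.08] None False
```

Both cameras agree to within 2 mm, and the lanes match. Sweeping nut A (x=+0.083) first, with the gripper closed.

```bash
cat >> h.py <<'E'
p=np.load("p.npy");c_,s_=np.cos(p[2]),np.sin(p[2])
z_=np.array([c_,s_,0]);x_=np.array([0,0,-1.]);R=np.c_[x_,np.cross(z_,x_),z_]
def W(x,y,tip): return st(p,[[x,y,tip+.178]])[0]
def sweep(x,y,first=False):
    ys=y-.036
    if first: ctrl.move_ptp(W(x,ys,.20),R)
    else: ctrl.line_to(W(x,ys,.13),velocity=.2)
    ctrl.line_to(W(x,ys,.075),velocity=.12)
    ctrl.line_to(W(x,ys,.055),velocity=.04)
    print("down",ctrl.get_wrist_force(),ctrl.get_tcp_pos())
    ctrl.line_to(W(x,.083,.055),velocity=.07)
    print("end",ctrl.get_wrist_force(),ctrl.get_clock())
    ctrl.line_to(W(x,.083,.13),velocity=.15)
def pic(name):
    im,_=ctrl.snapshot("top");im=cv2.convertScaleAbs(im[100:320,100:400,::-1],alpha=1.4)
    cv2.imwrite(f"pics/{name}.png",cv2.resize(im,None,fx=2.5,fy=2.5))
E
python3 - <<'E'
from h import *
ctrl.close_gripper(20);print(ctrl.get_width())
sweep(.083,-.0025,True);pic("a")
E
```

```text
0.0006785953699123956
down [ 0.95496355 -0.83282578  0.00973017] [0.65452096 0.05553249 0.23289405]
end [-0.64454411  0.34091342 -0.53138149] 8.7417
```

View pics/a.png

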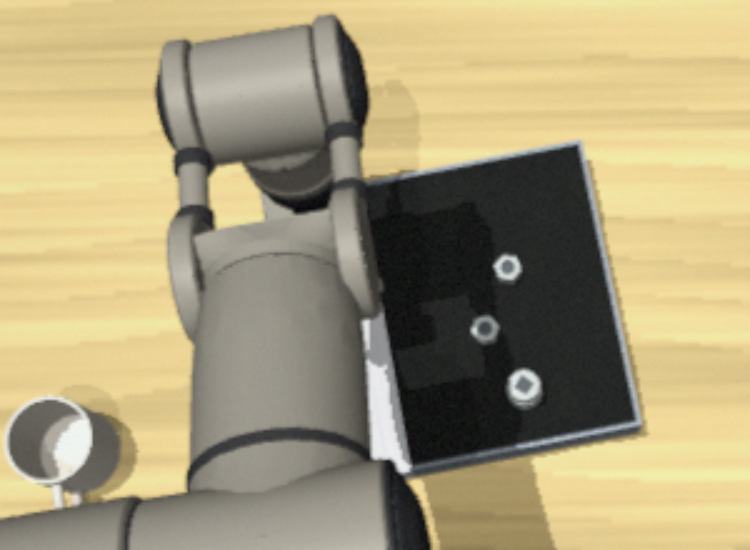

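Nut A is off the visible deck, the other two nuts at (507,267) and (484,328) are unmoved, and so is the socket at (524,388). I'll sweep those two, then retreat and check.

Run:
```python
from h import *
sweep(.028,-.061)
sweep(-.0243,-.030)
ctrl.line_to(W(-.0243,.083,.22),velocity=.2)
ctrl.set_joints([-70,19.6,87.3,0,73,-8])
pic("b")
im,_=ctrl.snapshot("scene");cv2.imwrite("pics/bs.png",im[:,:,::-1]);print(ctrl.get_clock())
```

```text
down [-0.14782245 -0.3460684   0.14823128] [ 0.61054053 -0.01166656  0.23291076]
end [-0.1573102   0.2980902   0.23608593] 14.5167
down [-0.20956465 -0.67020364  0.70767579] [0.5536426  0.00975375 0.23291307]
end [-0.27445895 -0.04901778 -0.24804622] 19.6417
23.4
```

View pics/b.png

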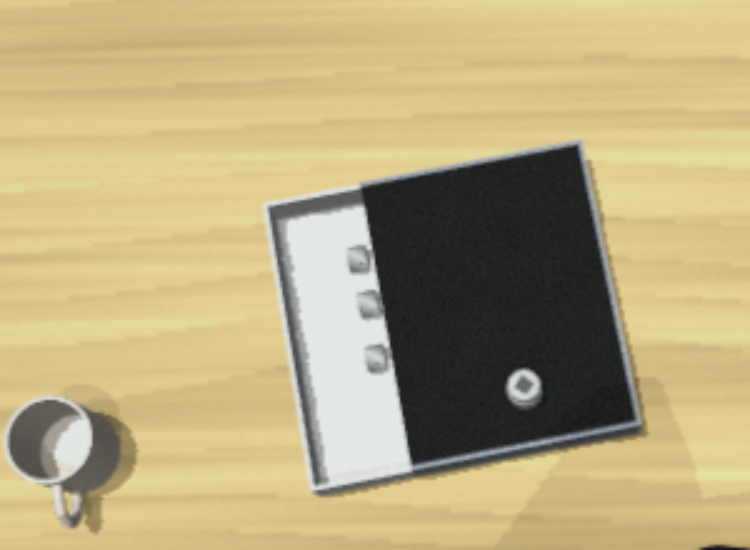

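View pics/bs.png

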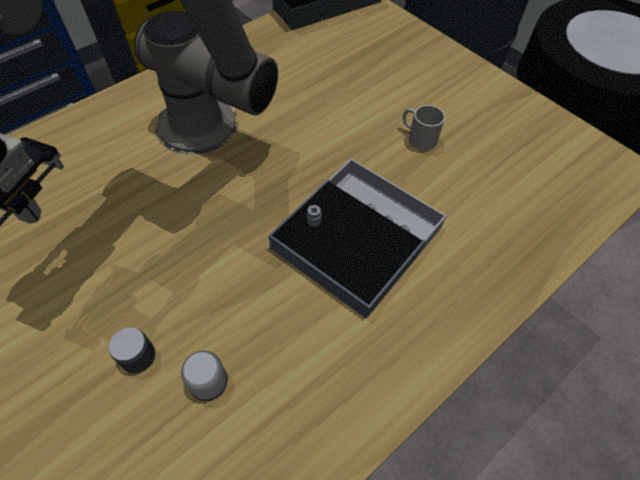

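All three nuts are in the trough, at crop (358,260), (369,305) and (376,358). The socket, mug, tin and filter sit where they were. I'll check the nut heights with depth before handing in.

Run:
```python
from h import *
im,d=ctrl.snapshot("top");i=ctrl.camera_info("top");T=np.array(i["camera_from_world"]);K=np.array(i["K"])
for u,v in((358,260),(369,305),(376,358),(330,330),(524,384)):
    a=100+u/2.5;b=100+v/2.5
    D=np.median(d[int(round(b))-1:int(round(b))+2,int(round(a))-1:int(round(a))+2])
    w=T[:3,:3].T@(np.linalg.inv(K)@[a,b,1]*D-T[:3,3]);print(w.round(4),inv(p,w).round(4))
print(ctrl.get_wrist_force(),ctrl.get_tcp_pos())
ctrl.close_job()
```

```text
[0.6238 0.1681 0.0265] [0.0725 0.0777]
[0.5795 0.1573 0.027 ] [0.0269 0.0747]
[0.5287 0.1507 0.0241] [-0.0242  0.0771]
[0.5611 0.1979 0.0029] [0.0159 0.118 ]
[0.4892 0.0092 0.0933] [-0.0878 -0.0553]
[-0.65028525  0.09551919  0.70904295] [ 0.25014586 -0.46193495  0.40485265]
the job is handed in; nothing more can be done
```

I pushed the three nuts off the deck's open edge one at a time with the closed gripper, then moved the arm well clear and handed the job in. The last clock reading before hand-in was 23.4 s.

- **Nuts:** all three are in the trough. Depth readings put them 15–18 mm past the deck edge, with their upper surfaces 24–27 mm above the bench, against a limit of 48 mm.
- **Socket:** it still stands upright, within about 1 mm of where I first measured it.
- **Mug, tin and filter:** they look unmoved in the final pictures. I compared the images only and did not measure them.
- **Forces:** wrist force was about 1 N or less at each reading. I read it before and after each push, not during.

No check failed. The two cameras agreed to within about 2 mm on the nut and socket positions. On the trough's outer corners, the scene camera differed from the fitted stand pose by up to about 4 mm.

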